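# Load the firmest pressure pad into the mounting press

## Robot

A 6-joint arm with a two-finger parallel gripper is mounted at the origin on the work surface. World frame = base frame: x ahead of the robot, y to its left, z up, the work surface at z = 0. Lengths are in mm, angles in rad, forces in N, time in s.
With the tool pointing down it reaches from about 425 to 950 mm from the base axis. Payload 3.5 kg.
Tool frame: the origin (TCP) lies at the very end of the fingers, on their centre line; the grasp point (between the pads) lies 19 mm behind it; z points along the fingers, y is the line along which they close (so a half turn about z gives the same grasp; the last joint's range is limited). The gripper opens to 85 mm and grips with 20 to 120 N. Pads are 22 mm wide; open, the fingers measure 114 mm over their backs; the gripper's body (76 mm by 85 mm) begins 54 mm behind the grasp point. The pads swing forward as they close: fully open they stand 13 mm farther back than shut.
Start: joints at [1.166, 0.286, 1.577, -0, 1.279, -0.15], TCP at [170.098, 653.202, 231.325] pointing down, gripper open.
Joint ranges: [-2.77, 2.77], [-0.9, 2.22], [0.21, 2.48], [-1.53, 4.67], [0.24, 2.81], [-2.84, 2.84]. Speed limits (rad/s): [2.79, 2.79, 3.14, 3.14, 3.14, 3.14].

## Interface

Orientations are given as a unit quaternion [x, y, z, w].
In Python, from station import env, effector, telemetry, imaging, job gives the robot as it stands. Calls block until the motion is done:
- env.move_ptp(position, orientation): joint-space move of the TCP to a pose.
- env.movel(position, orientation=None, max_speed=150, until_force=None): straight line of the TCP; orientation=None keeps the orientation; max_speed is the mean speed in mm/s. With until_force (N) it stops when the force on the tool has changed by that much, and returns True; else False.
- env.movej(angles): joint-space move.
- effector.gripper_to(opening, f_grip=None): finger opening in mm; f_grip is the grip in N (None keeps the last); returns when the fingers have stopped.
- env.pause(seconds).
- env.solve_ik(position, orientation): joint angles nearest the present ones, or None.
- telemetry.state(): the state.
- imaging.camera(name): name is "side" or "top" or "wrist"; returns a dict with "img" (480x640x3 uint8, red, green, blue), "depth" (480x640 float32, mm along the optical axis (not along the pixel's ray), 0 where there is no reading), "vertical_fov" (degrees; the focal length in pixels is half the picture's height over the tangent of half this angle, whatever the lens; pixels are square), "cx", "cy" (the principal point, pixels), "cam_to_world" (4x4, takes a point from camera to world coordinates); the wrist camera has in their place "hand_eye" (4x4, takes a point from camera to tool coordinates, whose origin is the TCP and whose axes are the flange's). Camera axes: x right, y down, z forward; pixel columns grow to the right and rows downward; lengths in mm; the calibration is good to about 2 mm. A picture is of the moment at which its call begins: read the wrist's pose just before it.
A pose or a line that the arm cannot do raises env.Unreachable and nothing moves.
- job.close_job(): hands the job in; it is judged then, once.
Trained networks look in a picture, given as the dict that the camera call returned (one of the last four; its "shot" number tells which), for a name from the list of things; names that differ only in an ending like _2 or _b are one class to them, and where a whole thing is asked for, a point or a joint stands for the part that bears it (a point fixed in the world has none). Each returns a list of dicts, best first, with "conf" (0 to 1); they miss things now and then, are a little off and sometimes report something else, mostly with a low value. They report only what shows in the picture. A call takes as long as a camera call. They do not tell look-alikes from the thing itself.
- imaging.outline_of(picture, thing): "pixels" (480x640 bool, what is visible of it) and "point" ([column, row] in pixels, amid what is visible of it).
- imaging.place_of(picture, thing): "point" ([column, row] in pixels: a listed point, or the origin of a listed thing).
The state is a dict: "clock": time; "joints": joint angles; "joint_vel": joint speeds; "tau": joint torques, N m; "position": TCP position; "eef_rot": TCP orientation; "contact_force": force on the tool from outside, world axes, zero at the start; "torque": the same for the moment, N m; "grip_width": finger opening in mm; "gripper_force": force on a finger pad.
Only numpy, scipy, OpenCV 4.12 (cv2) and the standard library are available. Lean on these libraries where they do the work, as an engineer would, in place of code of your own. Each camera call takes 0.05 s, during which the arm holds its last target. There are 200 camera calls.

## Task

Four pressure pads that look alike lie on the wooden board, and only squeezing tells how firm each one is. Lay the firmest pad flat in the open mounting press, where the lid's pressing plate will bear on it, and shut the lid fully down so that it stays shut by itself. The other three pads must end up lying on the board; leave the jar, the tape roll and the black box alone.

Things in the scene. Friction and masses are not known exactly. Their poses are not given: they have to be found in the camera images.
- board: fixed wooden board, 100 x 310 mm and 10 mm thick, with five cross ribs 6 mm wide and 4 mm high that part it into four places in a row; origin at the centre of its underside (on the table), its y axis runs along the row, z up. The board and the press may stand on either side of the table
- slot_1 (a point): middle of the first place on the board (lowest board y), on its top face, 10 mm above the table. On each of the four places stands one pad, centred within 5 mm of this point, its sides within 0.1 rad of the board's axes. Each pad measures 44 mm (board x) by 50 mm (board y) and is 30 mm tall, 40 g; grip it across the 44 mm
- slot_2 (a point): middle of the second place on the board, 74 mm further along board y, with one pad. Every pad has a 10 mm plywood base, 14 mm of black foam and a 6 mm plywood cap; the cap can be pressed down at most 9 mm and springs back
- slot_3 (a point): middle of the third place on the board, 74 mm further, with one pad. A pad's resistance grows with the depth, like a spring's; pressed down 4 mm the four push back with about 1.3, 2.3, 4 and 8 N. Which pad stands where differs every time
- slot_4 (a point): middle of the fourth place on the board (highest board y), 74 mm further, with one pad (see slot_1 to slot_3)
- press: fixed grey mounting press, 150 mm (x) by 120 mm (y): a 12 mm floor plate and two side walls, 8 mm thick and 38 mm high, along its y = +-56 mm edges, open to its front (-x). Origin at the centre of its underside (on the table). The lid is hinged along the far (+x) edge
- press_floor (a point): middle of the press floor, on its upper face 12 mm above the table, between two thin white lines: where the pad belongs, its 50 mm side across (along press y) and its 44 mm side along press x; the clear floor is 104 mm wide in y
- press_hinge (a point): on the lid's hinge axis, at its middle, 72 mm behind press_floor along press x and 44 mm above the table; the axis runs along press y
- lid_edge (a point): on the outer face of the lid plate near its free edge, 145 mm from the hinge axis, on the lid's middle line. The lid plate is 8 mm thick (the hinge axis lies in its mid-plane), 120 mm wide, and reaches 146 mm from the axis; a steel tab 70 mm wide and 6 mm thick goes on to 167 mm
- lid (a joint): opening angle of the lid in rad: 0 is fully shut (level, its outer face 48 mm above the table), about 1.75 to 1.95 is open, leaning back past upright. The hinge is stiff (1.0 N m of friction) and stays where it is left; shutting it on the firmest pad takes about 13 N down on the free edge
- platen: steel pressing plate, 80 x 75 x 4 mm, fixed under the lid; with the lid shut it lies level over the middle of the press floor and squeezes a pad there by 6 mm. Origin at the centre of its pressing face, on the side that faces the pad
- jar: bystander: glass jar, 60 mm across and 75 mm tall; origin at the centre of its underside
- tape: bystander: tape roll, 90 mm across and 24 mm tall, lying flat; origin at the centre of its underside
- boxblack: bystander: black box, 90 x 70 x 50 mm; origin at the centre of its underside
Mind the look-alikes: they are no part of the job. There is more than one size of the press; the job needs the middle-sized.

How it is judged:
By the outcome, as a careful person would: the job done as asked, in the order asked, and still so for the second after the job is handed in, with the robot touching nothing.
It also fails if it takes over 67 s, if anything falls off the work surface, if the arm or the gripper's body presses on something with over 40 N, if the wrist force passes 120 N, or if a joint passes its speed limit or range.

## Working session

There is one attempt and no reset: what is moved stays moved. The work goes in short steps, each a Python script; the robot and the scene stay as the last script left them, time stands still between calls to the robot, and variables do not carry over. Pictures are saved under pics/ and viewed, at most 10 in all, crops included, and the job is handed in when it is done.

```bash
ls; mkdir -p pics; cat > h.py <<'E'
import numpy as np, cv2
from station import env, effector, telemetry, imaging, job
from scipy.spatial.transform import Rotation as R
def cloud(p,T=None):
    d=p["depth"]; f=240/np.tan(np.radians(p["vertical_fov"])/2)
    v,u=np.mgrid[:480,:640]
    P=np.stack([(u-p["cx"])/f*d,(v-p["cy"])/f*d,d],-1)
    T=np.array(p["cam_to_world"]) if T is None else T
    W=P@T[:3,:3].T+T[:3,3]; W[d<=0]=np.nan
    return W
def save(p,n): cv2.imwrite(f"pics/{n}.png",p["img"][:,:,::-1])
def down(yaw): # tool pointing down, tool y axis at angle yaw+90deg ; tool x at yaw
    return (R.from_euler('z',yaw)*R.from_euler('x',np.pi)).as_quat()
E
python3 - <<'E'
from h import *
for n in("top","side"):
    p=imaging.camera(n); save(p,n+"0"); W=cloud(p)
    np.save(f"/tmp/{n}.npy",W)
    for t in("press","board","press_floor","lid_edge","press_hinge","slot_1","jar","tape","boxblack"):
        for o in imaging.place_of(p,t):
            if o["conf"]<.3: continue
            c,r=np.round(o["point"]).astype(int)
            print(n,t,round(o["conf"],2),c,r,W[min(max(r,0),479),min(max(c,0),639)].round())
print(telemetry.state())
E
```

```text
pics
top press 0.97 162 219 [609. 376.  62.]
top press 0.96 255 249 [547. 156.  12.]
top press 0.89 340 333 [346. -58.  33.]
top board 0.63 382 265 [ 514. -162.    8.]
top press_floor 0.81 340 333 [346. -58.  33.]
top press_floor 0.76 254 253 [538. 158.   9.]
top press_floor 0.5 398 268 [ 505. -197.   36.]
top press_floor 0.44 237 189 [656. 178. 185.]
top lid_edge 0.74 340 357 [289. -59.  29.]
top lid_edge 0.69 145 249 [535. 413.  61.]
top lid_edge 0.65 235 188 [657. 182. 190.]
top press_hinge 0.95 152 169 [733. 409.  61.]
top press_hinge 0.67 252 221 [611. 161.  49.]
top slot_1 0.84 338 259 [523. -51.  40.]
top slot_1 0.66 428 265 [ 514. -270.   35.]
top slot_1 0.63 398 266 [ 509. -196.   41.]
top jar 0.71 324 171 [739. -12.  55.]
top tape 0.82 173 324 [358. 353.   1.]
top boxblack 0.75 476 349 [ 316. -380.   44.]
top boxblack 0.59 172 326 [353. 355.  -1.]
side press 0.93 248 284 [350. -86.  35.]
side press 0.89 324 223 [536.  98.  42.]
side press 0.56 343 166 [619. 336.  49.]
side board 0.93 334 314 [ 519. -198.   42.]
side press_floor 0.64 322 219 [539. 154.  11.]
side press_floor
[... 847 characters left out ...]
0, 'joints': array([ 1.16600567e+00,  2.86302951e-01,  1.57668530e+00,  8.75766343e-06,
        1.27862891e+00, -1.49960967e-01]), 'joint_vel': array([ 0.0001467 ,  0.00093539, -0.00116768, -0.00014972, -0.00056917,
        0.00145016]), 'tau': array([-1.32440018e-04, -4.05969357e+01, -2.92945254e+01, -1.28609377e-04,
        4.94856486e-04,  4.42436615e-06]), 'position': array([170.09244552, 653.20284779, 231.33086735]), 'eef_rot': array([ 1.27071624e-01,  9.91893544e-01, -1.06375662e-05, -7.38857404e-06]), 'contact_force': array([4.44039292e-04, 5.77119868e-01, 4.08863886e-01]), 'torque': array([-0.00338932,  0.01132463, -0.00808128]), 'gripper_force': 0.0, 'grip_width': 85.77398461272801}
```

View pics/top0.png

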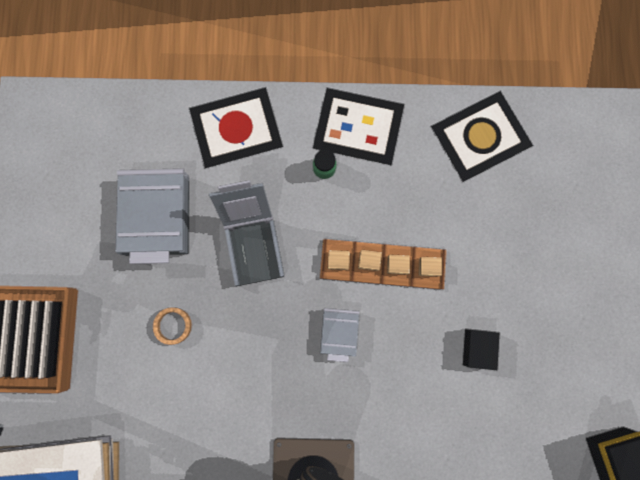

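View pics/side0.png

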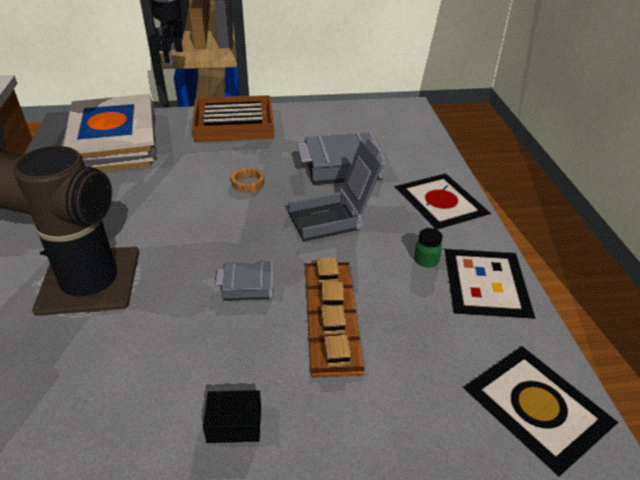

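```bash
python3 - <<'E'
import numpy as np,cv2
W=np.load('/tmp/top.npy')
X,Y,Z=W[...,0],W[...,1],W[...,2]
def rect(m,n):
    m=m.astype(np.uint8); k,l,s,c=cv2.connectedComponentsWithStats(m)
    for i in range(1,k):
        if s[i,4]<60: continue
        q=W[l==i][:,:2].astype(np.float32)
        print(n,s[i,4],cv2.minAreaRect(q),W[l==i].mean(0).round(1))
rect((Z>33)&(Z<48)&(Y<-20)&(X>430)&(X<600),'pad')
rect((Z>4)&(Z<50)&(Y<10)&(X>430)&(X<600),'board')
rect((Z>5)&(Y>60)&(Y<240)&(X>440)&(X<720),'press')
rect((Z>30)&(Z<46)&(Y>60)&(Y<240)&(X>440)&(X<720),'walls')
rect((Z>55)&(Y>60)&(Y<260)&(X>440)&(X<760),'lid')
E
```

```text
pad 371 ((523.8818969726562, -52.982547760009766), (49.476158142089844, 44.34184646606445), 89.51753234863281) [523.7 -52.9  38.7]
pad 364 ((524.9969482421875, -129.40017700195312), (49.864227294921875, 43.796852111816406), 84.22874450683594) [ 524.7 -129.3   38.4]
pad 376 ((516.3333740234375, -199.0560302734375), (49.48271942138672, 44.13132095336914), 89.40906524658203) [ 515.8 -199.    38.5]
pad 369 ((512.6719360351562, -277.1325988769531), (42.34396743774414, 49.87211608886719), 0.6889334321022034) [ 512.6 -276.9   38.5]
board 4860 ((518.5761108398438, -165.21339416503906), (310.5716552734375, 104.16791534423828), 86.00028991699219) [ 517.4 -163.5   18.5]
press 5023 ((567.5859375, 161.26712036132812), (203.22879028320312, 120.6798095703125), 12.610249519348145) [580.2 164.4  63.1]
walls 216 ((553.5148315429688, 100.93510437011719), (145.9736785888672, 32.61014938354492), 23.50193977355957) [556.7 102.5  37.4]
walls 225 ((527.4884033203125, 209.9856719970703), (142.31675720214844, 26.341175079345703), 4.838528633117676) [530.6 209.   36.6]
lid 1962 ((638.3731689453125, 177.0732879638672), (57.72617721557617, 120.81361389160156), 12.129754066467285) [637.8 175.9 135.4]
```

The open press at top-image (255,250) lies between a larger and a smaller closed one, so it's the middle-sized. The board with four pads runs from (338,259) to (430,265). Next I'll squeeze each pad.

```bash
cat >> h.py <<'E'
PADS=[(523.9,-53,-.5),(525,-129.4,-5.8),(516.3,-199,-.6),(512.7,-277.1,.7)]
def pq(i): return down(np.radians(PADS[i][2]+90))
E
python3 - <<'E'
from h import *
effector.gripper_to(0,f_grip=30)
for i,(x,y,a) in enumerate(PADS):
    q=down(np.pi/2)
    (env.move_ptp if i==0 else env.movel)([x,y,60],q)
    if i==0: env.movel([x,y,48],max_speed=80)
    f0=telemetry.state()["contact_force"][2]
    out=[]
    for z in(36.5,34):
        env.movel([x,y,z],max_speed=60); env.pause(.15)
        s=telemetry.state(); out+=[s["position"][2].round(2),round(s["contact_force"][2]-f0,2)]
    env.movel([x,y,60],max_speed=150)
    print(i,out,s["clock"])
E
```

```text
0 [np.float64(37.7), np.float64(4.57), np.float64(35.72), np.float64(8.67)] 5.8
1 [np.float64(36.65), np.float64(3.08), np.float64(34.28), np.float64(3.75)] 7.875
2 [np.float64(36.74), np.float64(3.61), np.float64(34.4), np.float64(5.38)] 9.9083
3 [np.float64(36.73), np.float64(1.09), np.float64(34.39), np.float64(1.75)] 12.0
```

```bash
cat >> h.py <<'E'
YP=np.radians(12.4); O=np.array([541.3,155.5]); PX=np.array([np.cos(YP),np.sin(YP)])
def pp(x,z,y=0): return list(O+x*PX+y*np.array([-PX[1],PX[0]]))+[z]
QP=down(YP+np.pi/2)
def wrist(n):
    s=telemetry.state(); T=np.eye(4); T[:3,:3]=R.from_quat(s["eef_rot"]).as_matrix(); T[:3,3]=s["position"]
    p=imaging.camera("wrist"); save(p,n); return p,cloud(p,T@np.array(p["hand_eye"]))
E
python3 - <<'E'
from h import *
x,y,a=PADS[0]
effector.gripper_to(80)
env.movel([x,y,60],pq(0)); env.movel([x,y,10],max_speed=80)
effector.gripper_to(30,f_grip=35)
s=telemetry.state(); print(s["grip_width"],s["gripper_force"],s["position"],s["contact_force"])
env.movel([x,y,110]); print(telemetry.state()["grip_width"])
env.move_ptp(pp(0,110),QP)
env.movel(pp(0,30),QP,max_speed=100)
print(env.movel(pp(0,11.5),QP,max_speed=30,until_force=6))
s=telemetry.state(); print(s["position"],s["contact_force"])
effector.gripper_to(62)
env.movel(pp(0,110),QP)
env.movel(pp(-50,230),QP)
p,W=wrist("w1"); np.save("/tmp/w1.npy",W)
print(telemetry.state()["clock"])
E
```

```text
43.462440335975614 36.72421753406525 [524.40024656 -53.11961403  10.65243281] [-1.12238733  0.46861808  2.79402184]
43.31345972547619
True
[540.92957994 155.48660538  12.39443467] [ 0.01098413 -0.34027299  4.08741436]
21.3
```

View pics/w1.png

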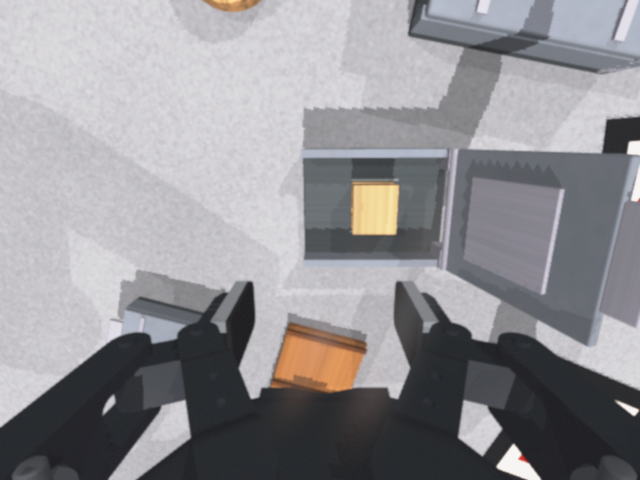

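The pad lies flat and centred in the press (wrist picture (374,208)). Now I'll shut the lid from behind.

```bash
python3 - <<'E'
from h import *
env.movel(pp(-50,300),QP,max_speed=250)
effector.gripper_to(0)
env.movel(pp(175,300),QP,max_speed=250)
print("dn",env.movel(pp(175,182),QP,until_force=12))
pt=lambda f,r=138:(72-r*np.cos(f)+4*np.sin(f)+14, 44+r*np.sin(f)+4*np.cos(f))
x,z=pt(1.6); hit=env.movel(pp(x,z),QP,max_speed=100,until_force=35)
print(hit,telemetry.state()["contact_force"].round(1))
if not hit:
    for f in np.arange(1.45,.09,-.15):
        x,z=pt(f)
        if env.movel(pp(x,z),QP,max_speed=100,until_force=35): print("hit",f);break
        print(round(f,2),telemetry.state()["contact_force"].round(1))
s=telemetry.state(); print(s["position"],s["clock"])
E
```

```text
dn False
False [4.9 1.2 3.9]
1.45 [5.  2.  3.7]
1.3 [1.1 0.1 6.8]
1.15 [ 0.  -0.5  8.9]
1.0 [1.7 0.9 4.8]
0.85 [ 0.4 -0.4  2.4]
0.7 [ 0.5 -0.   1.6]
0.55 [ 1.1 -1.1 -1. ]
0.4 [ 0.6 -0.5  0.7]
0.25 [0.9 0.1 1. ]
0.1 [-0.3 -0.3  0.1]
[490.670595   144.50548549  61.3655621 ] 28.8667
```

```bash
python3 - <<'E'
from h import *
p=imaging.camera("side"); W=cloud(p)
cv2.imwrite("pics/s1.png",cv2.resize(p["img"][90:290,200:460,::-1],None,fx=3,fy=3)); np.save("/tmp/s1.npy",W)
E
```

```text
(no output)
```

View pics/s1.png

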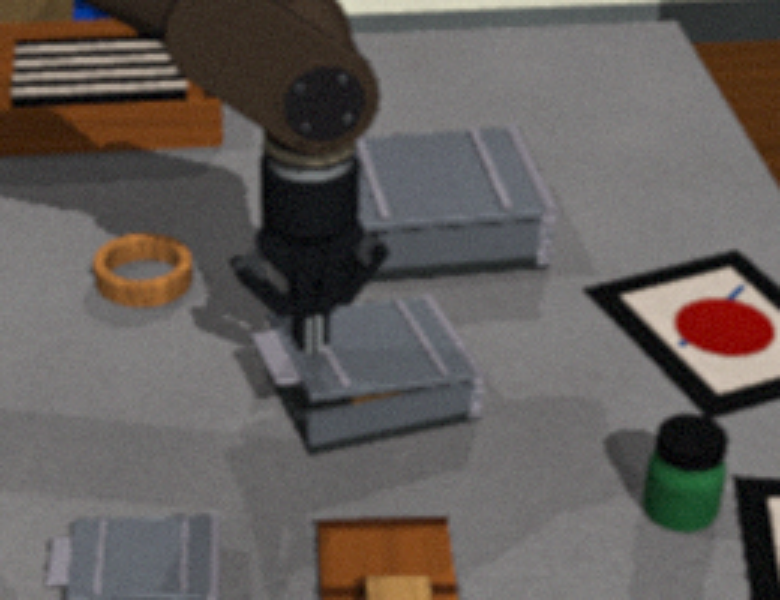

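```bash
python3 - <<'E'
from h import *
print(env.movel(pp(-55,40),QP,max_speed=25,until_force=33))
s=telemetry.state(); print(s["position"],s["contact_force"].round(1))
env.pause(.4); s=telemetry.state(); print(s["position"],s["contact_force"].round(1))
env.movel(pp(-55,150),QP); env.movel(pp(-120,300),QP,max_speed=250)
env.move_ptp([170,653,231],[.12707,.99189,0,0]); env.pause(.3)
for n in("side","top"):
    p=imaging.camera(n); save(p,n+"2"); W=cloud(p)
    L=(np.dstack([W[...,0]-O[0],W[...,1]-O[1]])); x=L@PX; y=L@np.array([-PX[1],PX[0]])
    for a in range(-70,70,20):
        m=(abs(x-a)<10)&(abs(y)<50); print(n,a,np.nanmedian(W[...,2][m]).round(1),end=' ')
    print()
p=imaging.camera("side"); cv2.imwrite("pics/s3.png",cv2.resize(p["img"][170:390,200:460,::-1],None,fx=2.7,fy=2.7))
print(telemetry.state()["clock"])
E
```

```text
True
[490.08350557 144.32548226  48.05706354] [-1.7 -0.   4.7]
[490.11211446 144.32946583  48.08308935] [-0.7 -0.7  5.1]
side -70 45.4 side -50 48.7 side -30 48.8 side -10 48.5 side 10 48.2 side 30 48.7 side 50 49.5 
top -70 46.1 top -50 47.5 top -30 46.9 top -10 46.4 top 10 46.4 top 30 46.7 top 50 47.3 
34.2083
```

View pics/s3.png

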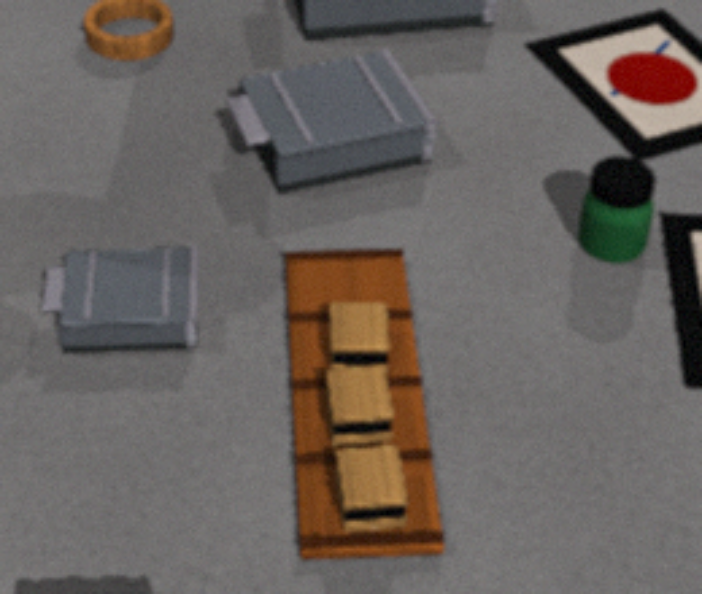

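The lid is level at 48 mm and stayed shut after I let go. The other three pads are on the board.

```bash
python3 -c "
from h import *
print(job.close_job())"
```

```text
the job is handed in; nothing more can be done
None
```

I handed the job in: the firmest pad (the one from the board end nearest the press, about 2 N/mm when squeezed) lies flat and centred in the middle-sized press, the lid is fully down and holding by itself, and the other three pads are on the board, at about 34 s of the 67 s.

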